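Transfer a row of sample pots to the courier carrier in list order

TASK

The four sample pots stand in the white bench rack in the order of the request list, number one next to the rack's red clip; transfer them to the blue courier carrier in that same order, counted from the carrier's own red clip. So as never to lose the sequence, work one pot at a time from the red end: the pot next to the red clip goes first, into the carrier place next to its red clip, then the second pot into the second place, and so on until all four stand on the floor of their places. Keep the pots upright, set them down without dropping them, and leave the amber vial and the spare pot with the white lid where they are.

Things in the scene. Friction and masses are not known exactly. Their poses are not given: they have to be found in the camera images.
- bench_rack: white four-place rack, holds the pots at the start; left or right of centre; fixed on the bench, yaw varies. Origin: centre of underside. Four places along its y axis at y = -93, -31, 31, 93 mm, x = 0: wells 58 x 58 mm, floor 4 mm and wall tops 30 mm above the origin, walls 4 mm. Walled part 66 (x) x 252 mm (y); beyond each end a block 22 mm long, 24 high, with a clip, one red, one grey
- bench_first: red clip, 44 x 18 x 10 mm, top 34 mm above the bench, fixed on one end block (either one) of the white bench rack; marks where counting starts. Origin: centre of its underside, 137 mm from the rack's origin along + or - the rack's y. From it towards the rack's middle, places 1 to 4 are centred 44, 106, 168, 230 mm away
- carrier: blue four-place courier carrier, empty at the start, on the other side; fixed on the bench, yaw varies. Origin: centre of underside. Four places along its y axis at y = -93, -31, 31, 93 mm, x = 0: wells 58 x 58 mm, floor 4 mm and wall tops 30 mm above the origin, walls 4 mm. Walled part 66 (x) x 252 mm (y); beyond each end a block 22 mm long, 24 high, with a clip, one red, one grey
- carrier_first: red clip, 44 x 18 x 10 mm, top 34 mm above the bench, fixed on one end block (either one) of the blue carrier; marks where counting starts. Origin: centre of its underside, 137 mm from the rack's origin along + or - the rack's y. From it towards the rack's middle, places 1 to 4 are centred 44, 106, 168, 230 mm away
- pot_yellow: loose sample pot, yellow lid, white body with paper label, 70 mm tall, 50 to 100 g. Origin: centre of underside, z up. Body 42 mm dia; lid 45 mm dia, 56 to 70 mm above the origin: grip it there from above. Starts in any one place of the bench rack, within 6 mm of its centre; lids stand 9 to 25 mm apart along the row, so close the fingers across the row
- pot_green: loose sample pot, green lid, white body with paper label, 70 mm tall, 50 to 100 g. Origin: centre of underside, z up. Body 42 mm dia; lid 45 mm dia, 56 to 70 mm above the origin: grip it there from above. Starts in any one place of the bench rack, within 6 mm of its centre; lids stand 9 to 25 mm apart along the row, so close the fingers across the row
- pot_purple: loose sample pot, purple lid, white body with paper label, 70 mm tall, 50 to 100 g. Origin: centre of underside, z up. Body 42 mm dia; lid 45 mm dia, 56 to 70 mm above the origin: grip it there from above. Starts in any one place of the bench rack, within 6 mm of its centre; lids stand 9 to 25 mm apart along the row, so close the fingers across the row
- pot_orange: loose sample pot, orange lid, white body with paper label, 70 mm tall, 50 to 100 g. Origin: centre of underside, z up. Body 42 mm dia; lid 45 mm dia, 56 to 70 mm above the origin: grip it there from above. Starts in any one place of the bench rack, within 6 mm of its centre; lids stand 9 to 25 mm apart along the row, so close the fingers across the row
- vial: bystander, leave alone: loose amber glass vial with aluminium cap, 38 mm dia, 70 mm tall, upright about 105 mm from the long middle line of the bench rack, on its far side. Origin: centre of underside
- spare_pot: bystander, leave alone: loose empty pot, white lid, no label, 45 mm lid, 70 mm tall, upright on the bench about 105 mm from the long middle line of the carrier, on its far side. Origin: centre of underside
Mind the look-alikes: they are no part of the job. There is more than one size of the pot_purple; the job needs the smallest.

How it is judged:
By the outcome, as a careful person would: the job done as asked, in the order asked, and still so for the second after the job is handed in, with the robot touching nothing.
It also fails if it takes over 106 s, if anything falls off the work surface, if the arm or the gripper's body presses on something with over 40 N, if the wrist force passes 120 N, or if a joint passes its speed limit or range.

ROBOT

A 7-joint arm with a two-finger parallel gripper is mounted at the origin on the work surface. World frame = base frame: x ahead of the robot, y to its left, z up, the work surface at z = 0. Lengths are in m, angles in rad, forces in N, time in s.
With the tool pointing down it reaches from about 0.425 to 0.925 m from the base axis. Payload 6.8 kg.
Tool frame: the origin (TCP) lies midway between the tips of the shut fingers; the grasp point (between the pads) lies 19 mm behind it; z points along the fingers, y is the line along which they close (so a half turn about z gives the same grasp; the last joint's range is limited). The gripper opens to 85 mm and grips with 20 to 120 N. Pads are 22 mm wide; open, the fingers measure 114 mm over their backs; the gripper's body (76 mm by 85 mm) begins 54 mm behind the grasp point. The pads swing forward as they close: fully open they stand 13 mm farther back than shut.
Start: joints at [0.995, 0.477, 0.022, 1.555, -0.011, 1.109, -0.083], TCP at [0.304, -0.602, 0.231] pointing down, gripper open.
Joint ranges: [-2.96, 2.96], [-0.34, 2.1], [-1.41, 1.46], [0.24, 2.44], [-1.37, 4.51], [0.17, 1.92], [-2.96, 2.96]. Speed limits (rad/s): [2.39, 2.39, 3.14, 3.14, 3.14, 3.14, 3.14].

INTERFACE

Orientations are given as a rotation vector (axis times angle).
In Python, from bench import r gives the robot as it stands. The module is installed in compiled form; this text tells all that it offers.
- The arm moves only by the tool apply_moves, never from a script. Its argument "rows" is a list of rows, each a list of 6 numbers: the shift along the tool's x, y, z scaled (see below), then the turn, a rotation vector about the tool's x, y, z scaled (see below). A call has 1 to 5 rows; each row is the pose to reach, as a shift and turn from the pose commanded when the call began, along the tool's axes at that moment; what a row does not reach only later rows make up. The controller multiplies each number of a shift by 0.25 m and each number of a turn by 90 degrees. A row lasts 1/8 s, in which the tool goes at most 62.5 mm and 10.7 degrees, less where a joint would pass 70% of its speed; a pose out of reach is approached as far as the arm can. A call with a number of a shift or a turn outside -1 to 1 is refused whole. A call with a gripper value outside its range is refused whole. "claw" is the opening, from 0 (shut) to 1 (fully open), set as the call begins (left out, the last holds). The fingers move at their own pace and stop on an object; "newtons" is the grip in N (left out, the last holds). Time passes only in rows, so rows that repeat a pose let the fingers close. It gives the time, the measured TCP pose, the force, the opening and the grip force at its end, in the units of the state.
- r.get_obs(): the state, without advancing time (a new reading comes with each control period).
- r.grab_frame(name): name is "scene" or "top" or "wrist"; returns a dict with "pixels" (420x560x3 uint8, red, green, blue), "intrinsics" (3x3 intrinsics, pixels), "dist" ([k1, k2, p1, p2, k3] as OpenCV has them; the pictures are not rectified), "eye" and "attitude" of the camera in the world. Camera axes: x right, y up, looking along -z (the intrinsics and any distortion apply to the point x, -y, -z); pixel columns grow to the right and rows downward; lengths in m; the calibration is good to about 2 mm. A picture is of the moment at which its call begins. There is no depth.
- r.hand_in(): hands the job in; it is judged then, once.
Trained networks look in a picture, given as the dict that the camera call returned (one of the last four; its "shot" number tells which), for a name from the list of things; names that differ only in an ending like _2 or _b are one class to them, and where a whole thing is asked for, a point or a joint stands for the part that bears it (a point fixed in the world has none). Each returns a list of dicts, best first, with "conf" (0 to 1); they miss things now and then, are a little off and sometimes report something else, mostly with a low value. They report only what shows in the picture. A call takes as long as a camera call. They do not tell look-alikes from the thing itself.
- r.search_frame(picture, thing): "rect" ([left, top, width, height] in pixels, round what is visible of it).
- r.outline_of(picture, thing): "pixels" (420x560 bool, what is visible of it) and "rect" ([left, top, width, height] in pixels, round what is visible of it).
- r.landmark_of(picture, thing): "point" ([column, row] in pixels: a listed point, or the origin of a listed thing).
The state is a dict: "clock": time; "joints": joint angles; "qvel": joint speeds; "tau": joint torques, N m; "tcp_pos": TCP position; "orientation": TCP orientation; "contact_force": force on the tool from outside, world axes, zero at the start; "moment": the same for the moment, N m; "grip_width": finger opening in m; "gripper_force": force on a finger pad.
Only numpy, scipy, OpenCV 4.12 (cv2) and the standard library are available. Lean on these libraries where they do the work, as an engineer would, in place of code of your own. Each camera call takes 0.05 s, during which the arm holds its last target. There are 200 camera calls.

## Working session

There is one attempt and no reset: what is moved stays moved. The work goes in short steps, Python scripts to look and compute and a tool call to move; the robot and the scene stay as the last step left them, time stands still between calls to the robot, and variables do not carry over. Pictures are saved under pics/ and viewed, at most 14 in all, crops included, and the job is handed in when it is done.

Besides the shell and the picture viewer there is one more tool, called as a command line: name --pt "numbers of a row" for each row, then --argument value for the rest. apply_moves: Moves the arm, as the interface text tells. Its arguments: {"type":"object","properties":{"rows":{"type":"array","items":{"type":"array","items":{"type":"number"}}},"claw":{"type":"number"},"newtons":{"type":"number"}},"required":["rows"]}

```bash
mkdir -p pics; cat > h.py <<'E'
import numpy as np, cv2
from scipy.spatial.transform import Rotation as R
from bench import r
def att(p):
    a=np.array(p["attitude"],float)
    return a if a.shape==(3,3) else (R.from_rotvec(a).as_matrix() if a.size==3 else R.from_quat(a).as_matrix())
def ray(p,px):
    u=cv2.undistortPoints(np.array([[px]],float),np.array(p["intrinsics"],float),np.array(p["dist"],float))[0,0]
    d=att(p)@np.array([u[0],-u[1],-1]); return np.array(p["eye"],float),d
def at_z(p,px,z):
    e,d=ray(p,px); return e+d*(z-e[2])/d[2]
def proj(p,X):
    c=att(p).T@(np.array(X,float)-p["eye"]); c=np.array([c[0],-c[1],-c[2]])
    return cv2.projectPoints(c[None],np.zeros(3),np.zeros(3),np.array(p["intrinsics"],float),np.array(p["dist"],float))[0][0,0]
def tri(obs):
    A=np.zeros((3,3));b=np.zeros(3)
    for p,px in obs:
        e,d=ray(p,px);d=d/np.linalg.norm(d);M=np.eye(3)-np.outer(d,d);A+=M;b+=M@e
    return np.linalg.solve(A,b)
def save(p,n): cv2.imwrite(f"pics/{n}.png",p["pixels"][:,:,::-1])
E
python3 - <<'E'
from h import *
np.set_printoptions(precision=4,suppress=True)
print(r.get_obs())
for n in("scene","top"):
    p=r.grab_frame(n);save(p,n+"0");print(n,p["attitude"],p["eye"],p["intrinsics"],p["dist"])
    for t in("bench_rack","bench_first","carrier","carrier_first","pot_yellow","pot_green","pot_purple","pot_orange","vial","spare_pot"):
        print(t,[(np.round(d["point"]),round(d["conf"],2)) for d in r.landmark_of(p,t)],[(np.round(d["rect"]),round(d["conf"],2)) for d in r.search_frame(p,t)])
E
```

```text
{'clock': 0.0, 'joints': array([ 0.9949,  0.4779,  0.0224,  1.5564, -0.0115,  1.1093, -0.0831]), 'qvel': array([-0.0015,  0.0005,  0.0016,  0.0012,  0.0006,  0.0006, -0.0006]), 'tau': array([ -0.0004, -59.6448,   1.6079, -28.1201,   0.0125,   0.0093,
        -0.    ]), 'tcp_pos': array([ 0.3041, -0.602 ,  0.2303]), 'orientation': array([-3.0543, -0.7277,  0.0009]), 'contact_force': array([ 0.3882, -0.2082, -0.4542]), 'moment': array([-0.0432, -0.0026, -0.034 ]), 'gripper_force': 0.0, 'grip_width': 0.08546442369508436}
scene [0.6588 0.281  0.7265] [ 0.9518 -0.4026  0.69  ] [[415.3904   0.     281.9929]
 [  0.     415.3904 211.7676]
 [  0.       0.       1.    ]] [-0.0441  0.      0.      0.      0.    ]
bench_rack [(array([207., 285.]), 0.85)] [(array([137., 240., 126., 104.]), 0.91), (array([361., 142.,  21.,  37.]), 0.72)]
bench_first [(array([250., 232.]), 0.58)] [(array([242., 221.,  25.,  23.]), 0.72)]
carrier [(array([324., 158.]), 0.86)] [(array([292., 117.,  69.,  85.]), 0.74), (array([223., 220.,  28.,  43.]), 0.47)]
carrier_first [(array([348., 117.]), 0.41), (array([220., 3
[... 1556 characters left out ...]
]
pot_green [(array([409., 219.]), 0.91), (array([394., 175.]), 0.69)] [(array([402., 201.,  28.,  27.]), 0.85), (array([373., 208.,  30.,  26.]), 0.39), (array([386., 164.,  18.,  18.]), 0.26)]
pot_purple [(array([382., 225.]), 0.83), (array([363., 275.]), 0.82), (array([436., 278.]), 0.77)] [(array([374., 213.,  27.,  21.]), 0.94), (array([344., 258.,  41.,  36.]), 0.92), (array([421., 259.,  46.,  28.]), 0.74), (array([387., 162.,  18.,  18.]), 0.29)]
pot_orange [(array([325., 228.]), 0.95)] [(array([313., 213.,  25.,  21.]), 0.72)]
vial [(array([394., 175.]), 0.66)] [(array([387., 161.,  17.,  17.]), 0.67)]
spare_pot [(array([146., 206.]), 0.55)] [(array([129., 191.,  28.,  28.]), 0.63)]
```

View pics/top0.png

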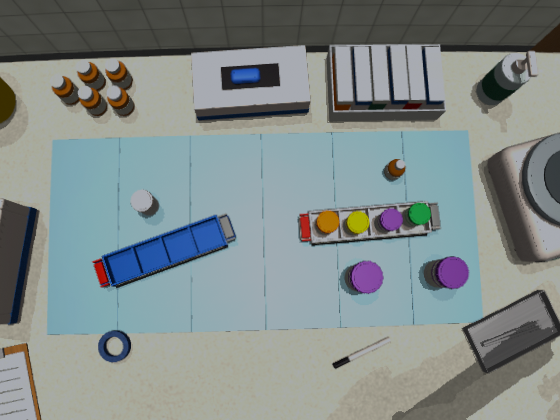

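View pics/scene0.png

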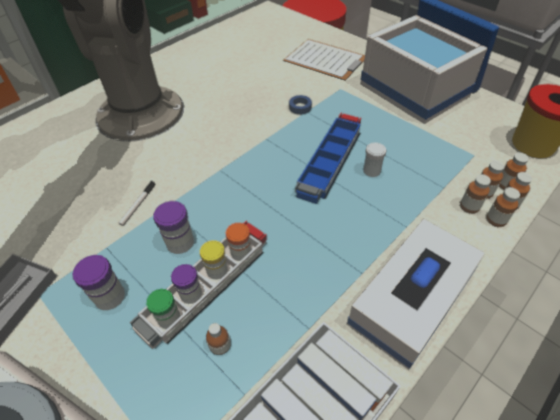

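The top view shows the white rack on the right. Its red clip is at (305,227), and from there the pots run orange (328,222), yellow (358,222), purple (391,219), green (419,213). The two big purple pots at (367,277) and (452,272) are look-alikes. The blue carrier is on the left with its red clip at (101,273). The scene view agrees.

```bash
cat >> h.py <<'E'
from scipy import ndimage
def blobs(p,lo,hi,smin=110,vmin=50,amin=40):
    h=cv2.cvtColor(p["pixels"],cv2.COLOR_RGB2HSV); H=h[...,0]
    m=((H>=lo)&(H<=hi) if lo<=hi else (H>=lo)|(H<=hi))&(h[...,1]>=smin)&(h[...,2]>=vmin)
    l,n=ndimage.label(m); out=[]
    for i in range(1,n+1):
        k=(l==i)
        if k.sum()>=amin:
            ys,xs=np.nonzero(k); c=cv2.minEnclosingCircle(np.c_[xs,ys].astype(np.float32))
            out.append((np.round([xs.mean(),ys.mean()],1),int(k.sum()),np.round(c[0],1),round(c[1],1)))
    return out
HUE=dict(red=(172,4),orange=(8,18),yellow=(23,33),green=(50,85),purple=(130,160),blue=(105,122))
E
python3 - <<'E'
from h import *
np.set_printoptions(precision=4,suppress=True)
for n in("scene","top","wrist"):
    p=r.grab_frame(n)
    for c,(a,b) in HUE.items(): print(n,c,[x for x in blobs(p,a,b) if x[1]<7000])
print(p["eye"],att(p),p["intrinsics"]); save(p,"w0")
E
```

```text
scene red [(array([197.8,   9. ]), 136, array([197.8,   6.8]), 9.6), (array([320.3,   9.7]), 1093, array([314.3,   9.3]), 31.8), (array([544.8,  99.9]), 826, array([546.1, 102.5]), 20.9), (array([349.7, 117.6]), 79, array([349.5, 118. ]), 10.0), (array([255.2, 231.7]), 138, array([254., 230.]), 12.2)]
scene orange [(array([200.7,   3. ]), 54, array([200.9,   3.4]), 4.6), (array([ 6.4, 90.6]), 439, array([ 0.5, 86.5]), 21.5), (array([515., 167.]), 149, array([516., 166.]), 9.5), (array([493.1, 175.2]), 133, array([492.5, 174. ]), 10.0), (array([518.7, 186.6]), 145, array([518.5, 186. ]), 10.3), (array([477.9, 189.9]), 165, array([478.5, 188.5]), 10.1), (array([506.3, 203.5]), 192, array([507. , 201.5]), 11.0), (array([237.1, 232.8]), 373, array([237.3, 233.1]), 11.5), (array([217.1, 338.7]), 188, array([216.6, 336.4]), 10.0)]
scene yellow [(array([537.5, 136.2]), 1212, array([536.9, 133.7]), 24.7), (array([211.9, 251.6]), 426, array([212.3, 251.8]), 12.4)]
scene green [(array([159.6, 301.1]), 510, array([159.3, 300.5]), 13.6)]
scene purple [(array([169.3, 213.6]), 559, array([169.5, 2
[... 1313 characters left out ...]
([452.1, 272.1]), 786, array([451.6, 272.3]), 16.4), (array([366.1, 276.8]), 812, array([366. , 276.5]), 16.6)]
top blue [(array([245. ,  75.2]), 432, array([245. ,  75.5]), 15.2), (array([164.4, 249.9]), 3817, array([164. , 250.8]), 63.1), (array([113.3, 346.2]), 413, array([113.3, 345.9]), 15.5)]
wrist red []
wrist orange [(array([538.8,  55.9]), 1727, array([539.5,  56.9]), 32.6)]
wrist yellow []
wrist green [(array([406.4,  10.5]), 87, array([406.,  10.]), 21.6)]
wrist purple []
wrist blue []
[ 0.3765 -0.5665  0.374 ] [[ 0.4517  0.8467  0.281 ]
 [-0.8922  0.4284  0.1434]
 [ 0.0011 -0.3155  0.9489]] [[345.8232   0.     280.7843]
 [  0.     345.8232 208.5785]
 [  0.       0.       1.    ]]
```

View pics/w0.png

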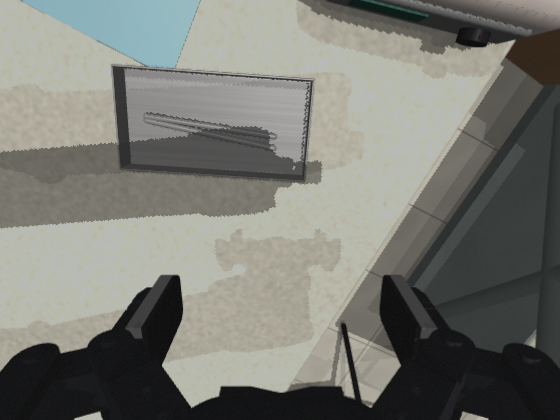

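The wrist view shows only the tray and bench, with the fingers at about (160,300) and (400,300). No pots are in view from here. Next I'll triangulate.

```bash
python3 - <<'E'
from h import *
np.set_printoptions(precision=4,suppress=True)
t=r.grab_frame("top");s=r.grab_frame("scene")
o=r.get_obs();print("toolR",R.from_rotvec(o["orientation"]).as_matrix())
def g(p,c,k):
    return p
# centroid of lid incl. side ~ 
P={"orange":((327.5,222.5),(237.2,233)),"yellow":((357.2,222.1),(212.,251.7)),"green":((419.4,213.3),(159.5,300.8)),"purple":((390.9,219.3),(183.5,275.4)),
"bigA":((366.1,276.8),(169.4,214)),"bigB":((452.1,272.1),(90.6,270.2)),"rackclip":((304.9,226.8),(255.2,231.7)),"carclip":((100.6,272.3),(349.7,117.6))}
for n,(a,b) in P.items(): print(n,"tri",tri([(t,a),(s,b)]),"at .068",at_z(t,a,.068),"at .034",at_z(t,a,.034))
for n,px in (("rack grey",(435,216)),("car grey",(228,228)),("vial",(397,167)),("spare",(142,201))): print(n,at_z(t,px,.03),at_z(t,px,.07))
E
```

```text
toolR [[ 0.8926  0.4508  0.    ]
 [ 0.4508 -0.8926 -0.    ]
 [ 0.      0.     -1.    ]]
orange tri [ 0.5541 -0.126   0.0645] at .068 [ 0.5528 -0.1267  0.068 ] at .034 [ 0.557  -0.1311  0.034 ]
yellow tri [ 0.5529 -0.1862  0.065 ] at .068 [ 0.5521 -0.1862  0.068 ] at .034 [ 0.5563 -0.1928  0.034 ]
green tri [ 0.5671 -0.3127  0.0683] at .068 [ 0.5668 -0.3136  0.068 ] at .034 [ 0.5714 -0.3246  0.034 ]
purple tri [ 0.5565 -0.2541  0.0675] at .068 [ 0.5561 -0.2546  0.068 ] at .034 [ 0.5603 -0.2636  0.034 ]
bigA tri [ 0.443  -0.1941  0.0896] at .068 [ 0.4431 -0.1987  0.068 ] at .034 [ 0.4434 -0.2057  0.034 ]
bigB tri [ 0.4466 -0.3638  0.0908] at .068 [ 0.4468 -0.3726  0.068 ] at .034 [ 0.4473 -0.3857  0.034 ]
rackclip tri [ 0.5522 -0.0826  0.025 ] at .068 [ 0.5454 -0.0813  0.068 ] at .034 [ 0.5493 -0.0841  0.034 ]
carclip tri [0.4674 0.338  0.0291] at .068 [0.4653 0.3242 0.068 ] at .034 [0.4663 0.3355 0.034 ]
rack grey [ 0.5654 -0.3589  0.03  ] [ 0.5602 -0.3446  0.07  ]
car grey [0.5513 0.074  0.03  ] [0.5466 0.0712 0.07  ]
vial [ 0.672  -0.2844  0.03  ] [ 0.6626 -0.2732  0.07  ]
spare [0.6122 0.2521 0.03  ] [0.6052 0.2422 0.07  ]
```

apply_moves --pt "0.83 -0.526 -0.08 0 0 -0.367" --pt "0.83 -0.526 -0.08 0 0 -0.367" --pt "0.83 -0.526 -0.08 0 0 -0.367" --pt "0.83 -0.526 -0.08 0 0 -0.367" --pt "0.83 -0.526 -0.08 0 0 -0.367"

```text
clock: 2.98
tcp_pos: [0.4343, -0.3863, 0.2522]
orientation: [2.715, 1.579, 0.005]
contact_force: [-0.7, -0.4, -0.1]
grip_width: 0.0855
gripper_force: 0.0
```

apply_moves --pt "0.983 0.011 0 0 0 -0.367" --pt "0.983 0.011 0 0 0 -0.367" --pt "0.983 0.011 0 0 0 -0.367" --pt "0.983 0.011 0 0 0 -0.367" --pt "0.983 0.011 0 0 0 -0.367"

```text
clock: 3.6
tcp_pos: [0.5585, -0.1755, 0.2515]
orientation: [-2.156, -2.284, -0.004]
contact_force: [0.6, -0.2, 0.2]
grip_width: 0.085
gripper_force: 0.0
```

```bash
cat >> h.py <<'E'
def go(xyz,yaw):
    "rows numbers to TCP xyz with tool y axis at world angle yaw(deg), z down"
    o=r.get_obs(); M=R.from_rotvec(o["orientation"]).as_matrix()
    a=np.radians(yaw); y=np.array([np.cos(a),np.sin(a),0]); z=np.array([0,0,-1.]); x=np.cross(y,z)
    T=np.c_[x,y,z]; d=M.T@(np.array(xyz)-o["tcp_pos"])/.25; w=R.from_matrix(M.T@T).as_rotvec()/(np.pi/2)
    return np.round(np.r_[d,w],3).tolist()
E
python3 - <<'E'
from h import *
np.set_printoptions(precision=4,suppress=True)
o=r.get_obs();print(o["clock"],o["tcp_pos"],o["orientation"],o["joints"])
p=r.grab_frame("wrist");save(p,"w1")
print(p["eye"])
for c,(a,b) in HUE.items(): print(c,blobs(p,a,b,100))
for t in("bench_rack","bench_first","pot_yellow","pot_green","pot_purple","pot_orange"):
    print(t,[(np.round(d["point"]),round(d["conf"],2)) for d in r.landmark_of(p,t)])
E
```

```text
3.6 [ 0.5585 -0.1755  0.2515] [-2.1562 -2.2842 -0.0044] [ 0.507   0.3394 -0.3885  1.7327  0.1395  1.0958  0.1323]
[ 0.5533 -0.0955  0.3943]
red [(array([249.6,  83.9]), 75, array([250.,  84.]), 9.2), (array([276.3,  83.9]), 839, array([276.3,  83. ]), 23.1), (array([303. ,  84.2]), 58, array([302.5,  84. ]), 9.1), (array([482. , 312.6]), 253, array([481.5, 312.5]), 15.5)]
orange [(array([279.2, 131.6]), 1960, array([279.5, 131.5]), 25.7), (array([525.1, 183.2]), 501, array([533.5, 187.5]), 28.9), (array([369. , 267.5]), 572, array([370.4, 270.5]), 16.0)]
yellow [(array([272.9, 193.8]), 1724, array([272.5, 193. ]), 24.5)]
green [(array([280. , 305.1]), 1353, array([279.8, 305.3]), 21.1)]
purple [(array([153. , 200.8]), 3880, array([153. , 200.5]), 37.0), (array([273.3, 256.2]), 1480, array([273.1, 256.1]), 22.0), (array([192. , 318.7]), 47, array([191., 321.]), 12.0), (array([179.8, 354.3]), 1183, array([175. , 352.5]), 26.8)]
blue [(array([524.9,  85.9]), 74, array([525.1,  86.2]), 7.6), (array([520.4,  99.2]), 151, array([521.5, 101.5]), 12.7), (array([539. , 218.2]), 235, array([536.5, 219. ]), 22.7), (array([513.7, 229.7]), 89, array([512.5, 230. ]), 13.5), (array([525.7, 288.7]), 514, array([527. , 295.7]), 33.4), (array([489.7, 343.7]), 168, array([491.5, 341.5]), 13.7), (array([547.4, 348. ]), 130, array([544.5, 348. ]), 14.8)]
bench_rack [(array([276., 205.]), 0.74)]
bench_first [(array([274.,  85.]), 0.69)]
pot_yellow [(array([273., 178.]), 0.85)]
pot_green [(array([281., 279.]), 0.91)]
pot_purple [(array([182., 179.]), 0.93), (array([185., 304.]), 0.88), (array([275., 235.]), 0.77), (array([275., 126.]), 0.73)]
pot_orange [(array([280., 127.]), 0.83)]
```

View pics/w1.png

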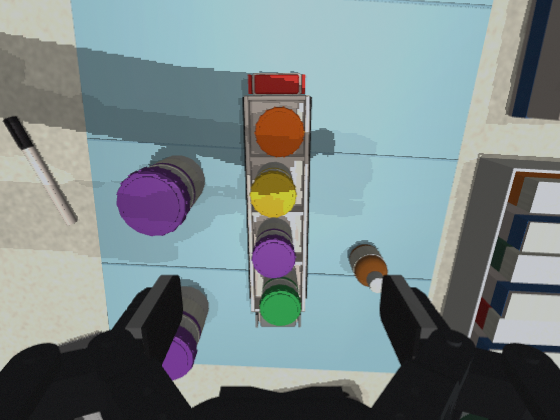

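The wrist view shows the row at column ~277: red clip (276,84), orange (279,132), yellow (273,193), purple (274,256), green (280,305). The two tall purple look-alikes are well to the left. Next, lid positions from this view combined with the top and scene views.

```bash
python3 - <<'E'
from h import *
np.set_printoptions(precision=4,suppress=True)
t=r.grab_frame("top");s=r.grab_frame("scene");w=r.grab_frame("wrist")
P={"orange":((327.5,222.5),(237.2,233),(279.4,131.6)),"yellow":((357.2,222.1),(212.,251.7),(272.8,193.5)),"purple":((390.9,219.3),(183.5,275.4),(273.2,256.2)),"green":((419.4,213.3),(159.5,300.8),(279.9,305.2))}
for n,(a,b,c) in P.items(): print(n,"tri tw",tri([(t,a),(w,c)]),"sw",tri([(s,b),(w,c)]),"w.068",at_z(w,c,.068),"t",at_z(t,a,.068)[:2])
for n,c in(("clip",(276.3,83)),("UL wall",(246,97)),("UR wall",(311,97)),("LR",(306,310)),("L mid",(249,245))): print(n,at_z(w,c,.034 if n=="clip" else .03))
E
```

```text
orange tri tw [ 0.5531 -0.1318  0.0593] sw [ 0.5553 -0.131   0.0704] w.068 [ 0.5521 -0.135   0.068 ] t [ 0.5528 -0.1267]
yellow tri tw [ 0.5477 -0.1789  0.1162] sw [ 0.5521 -0.1904  0.0696] w.068 [ 0.5485 -0.1947  0.068 ] t [ 0.5521 -0.1862]
purple tri tw [ 0.5518 -0.2457  0.1019] sw [ 0.5552 -0.257   0.0715] w.068 [ 0.5518 -0.2625  0.068 ] t [ 0.5561 -0.2546]
green tri tw [ 0.5621 -0.305   0.093 ] sw [ 0.565  -0.3151  0.0714] w.068 [ 0.5616 -0.3214  0.068 ] t [ 0.5668 -0.3136]
clip [ 0.5469 -0.0921  0.034 ]
UL wall [ 0.5172 -0.1066  0.03  ]
UR wall [ 0.5822 -0.1034  0.03  ]
LR [ 0.5951 -0.3523  0.03  ]
L mid [ 0.5234 -0.2684  0.03  ]
```

```bash
python3 - <<'E'
from h import *
np.set_printoptions(precision=4,suppress=True)
t=r.grab_frame("top");s=r.grab_frame("scene");w=r.grab_frame("wrist")
o=r.get_obs();print(o["clock"],o["tcp_pos"],R.from_rotvec(o["orientation"]).as_matrix(),w["eye"])
T={"orange":((327.5,222.5),(237.2,233)),"yellow":((357.2,222.1),(212.,251.7)),"purple":((390.9,219.3),(183.5,275.4)),"green":((419.4,213.3),(159.5,300.8))}
for n,(a,b) in T.items():
    c=min((x for x in blobs(w,*HUE[n],100) if x[1]>1000),key=lambda x:abs(x[0][0]-277))[0]
    print(n,c,"tw",tri([(t,a),(w,c)]),"sw",tri([(s,b),(w,c)]),"all",tri([(t,a),(s,b),(w,c)]),"w.068",at_z(w,c,.068)[:2],"t",at_z(t,a,.068)[:2])
for th in("bench_first","bench_rack"):
  for d in r.landmark_of(w,th)[:1]: print(th,d["point"],at_z(w,d["point"],.024))
print([x for x in blobs(w,*HUE["red"],100)][:4])
E
```

```text
4.25 [ 0.5561 -0.1807  0.2513] [[-0.0496  0.9988  0.0001]
 [ 0.9988  0.0496 -0.0001]
 [-0.0001  0.0001 -1.    ]] [ 0.5517 -0.1004  0.394 ]
orange [282.1 125.5] tw [ 0.555  -0.1297  0.049 ] sw [ 0.5556 -0.1273  0.0673] all [ 0.5545 -0.127   0.0655] w.068 [ 0.5546 -0.1285] t [ 0.5528 -0.1267]
yellow [275.9 188.2] tw [ 0.5512 -0.1848  0.0788] sw [ 0.5529 -0.1874  0.0666] all [ 0.5526 -0.1871  0.066 ] w.068 [ 0.5516 -0.1884] t [ 0.5521 -0.1862]
purple [276.8 251.3] tw [ 0.5555 -0.2533  0.0733] sw [ 0.5566 -0.2545  0.0687] all [ 0.5563 -0.2545  0.0684] w.068 [ 0.5557 -0.2559] t [ 0.5561 -0.2546]
green [283.8 300.5] tw [ 0.5661 -0.3125  0.071 ] sw [ 0.5669 -0.3128  0.0688] all [ 0.5668 -0.313   0.0688] w.068 [ 0.566  -0.3144] t [ 0.5668 -0.3136]
bench_first [277.0, 78.0] [ 0.5475 -0.0863  0.024 ]
bench_rack [280.1, 199.5] [ 0.5569 -0.2131  0.024 ]
[(array([278.7,  77.7]), 861, array([278.5,  77.4]), 23.1), (array([305.4,  77.2]), 75, array([305.5,  77.5]), 9.6), (array([251.7,  77.5]), 70, array([252.,  78.]), 9.2), (array([487.1, 307.2]), 257, array([486.5, 307.5]), 15.5)]
```

apply_moves --pt "0.213 0.003 0 0 0 0" --pt "0.213 0.003 0.25 0 0 0" --pt "0.213 0.003 0.45 0 0 0" --pt "0.213 0.003 0.6 0 0 0" --pt "0.213 0.003 0.65 0 0 0"

```text
clock: 4.97
tcp_pos: [0.5528, -0.127, 0.0867]
orientation: [-2.163, -2.274, 0.003]
contact_force: [-1.1, -0.9, 0.1]
grip_width: 0.0853
gripper_force: 0.0
```

```bash
python3 - <<'E'
from h import *
w=r.grab_frame("wrist");w=r.grab_frame("wrist");save(w,"w2")
print(go([.554,-.1275,.045],3.2), r.get_obs()["tcp_pos"])
c=[x for x in blobs(w,*HUE["orange"],100) if x[1]>1000]
print(c,[at_z(w,x[2],.07) for x in c])
E
```

```text
[-0.002, 0.001, 0.173, -0.001, -0.0, -0.004] [ 0.55390056 -0.12711336  0.08816262]
[(array([283.7, 259.9]), 6207, array([283.4, 259.2]), 45.9)] [array([ 0.55415994, -0.12668229,  0.07      ])]
```

View pics/w2.png

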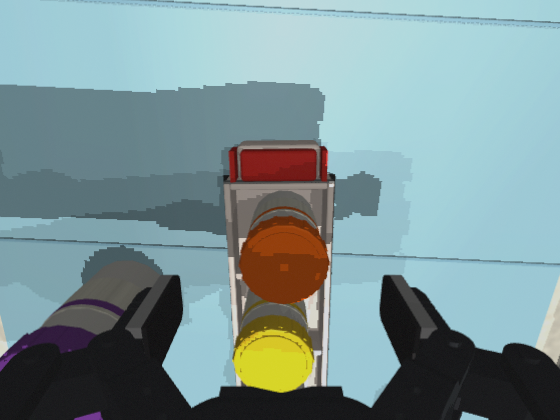

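The orange lid at (284,260) is centred between the fingers. I'll descend and close on it.

apply_moves --pt "0 0 0.1 0 0 0" --pt "0 0 0.173 0 0 0" --pt "0 0 0.173 0 0 0" --pt "0 0 0.173 0 0 0"

```text
clock: 5.58
tcp_pos: [0.555, -0.1273, 0.0465]
orientation: [2.165, 2.275, 0.001]
contact_force: [-0.9, 0.4, 0.3]
grip_width: 0.0854
gripper_force: 0.0
```

apply_moves --pt "0 0 0 0 0 0" --pt "0 0 0 0 0 0" --pt "0 0 0 0 0 0" --pt "0 0 0 0 0 0" --pt "0 0 0 0 0 0" --claw 0 --newtons 35

```text
clock: 6.2
tcp_pos: [0.5546, -0.1273, 0.0463]
orientation: [2.165, 2.276, 0.0]
contact_force: [-1.9, -0.1, 7.0]
grip_width: 0.0435
gripper_force: 35.3
```

```bash
python3 - <<'E'
from h import *
o=r.get_obs();print(o["tcp_pos"],o["grip_width"],o["gripper_force"],o["contact_force"])
print(go([.554,-.127,.125],4))
E
```

```text
[ 0.55464071 -0.12733315  0.04625394] 0.04350891214945065 35.27804911136627 [-1.93654746 -0.06912168  7.04514224]
[0.001, -0.002, -0.315, 0.0, 0.0, -0.013]
```

apply_moves --pt "0 0 -0.1 0 0 0" --pt "0 0 -0.3 0 0 0" --pt "0 0 -0.315 0 0 0"

```text
clock: 6.58
tcp_pos: [0.5567, -0.1275, 0.1277]
orientation: [2.162, 2.272, 0.006]
contact_force: [1.0, -1.4, -1.6]
grip_width: 0.0434
gripper_force: 35.9
```

apply_moves --pt "0.2 -0.01 -0.05 0 0 -0.02" --pt "0.45 -0.02 -0.1 0 0 -0.05" --pt "0.697 -0.033 -0.15 0 0 -0.08" --pt "0.697 -0.033 -0.15 0 0 -0.08"

```text
clock: 7.08
tcp_pos: [0.5367, 0.0527, 0.1624]
orientation: [-2.006, -2.417, -0.005]
contact_force: [0.2, -0.6, -0.6]
grip_width: 0.0439
gripper_force: 35.9
```

```bash
python3 - <<'E'
from h import *
o=r.get_obs();print(o["tcp_pos"],o["grip_width"],o["gripper_force"],o["contact_force"])
print(go([.52,.22,.2],17.9))
E
```

```text
[0.53669529 0.05273321 0.16236851] 0.04387822573284514 35.91821551322937 [ 0.19516261 -0.5558184  -0.61184634]
[0.67, 0.058, -0.149, 0.001, -0.002, -0.081]
```

apply_moves --pt "0.25 0.02 -0.07 0 0 -0.04" --pt "0.5 0.04 -0.14 0 0 -0.081" --pt "0.65 0.05 -0.14 0 0 -0.081" --pt "0.65 0.05 -0.14 0 0 -0.081" --pt "0.65 0.05 -0.14 0 0 -0.081"

```text
clock: 7.7
tcp_pos: [0.5212, 0.2069, 0.1957]
orientation: [-1.862, -2.53, 0.004]
contact_force: [-0.1, 0.3, -0.8]
grip_width: 0.0439
gripper_force: 35.9
```

```bash
python3 - <<'E'
from h import *
np.set_printoptions(precision=4,suppress=True)
for i in range(4): w=r.grab_frame("wrist")
save(w,"w3");o=r.get_obs();print(o["tcp_pos"],o["clock"],w["eye"])
for t in("carrier","carrier_first","spare_pot"): print(t,[(np.round(d["point"],1),round(d["conf"],2),at_z(w,d["point"],.024 if t=="carrier_first" else 0)) for d in r.landmark_of(w,t)])
print([(x,at_z(w,x[0],.034)) for x in blobs(w,*HUE["red"],100)])
E
```

```text
[0.5216 0.2068 0.1964] 7.9 [0.4974 0.2835 0.3387]
carrier [(array([271.4, 174.7]), 0.77, array([0.5112, 0.2065, 0.    ]))]
carrier_first [(array([257.1,  16.7]), 0.62, array([0.4617, 0.3333, 0.024 ]))]
spare_pot [(array([374.8, 168.7]), 0.7, array([0.6076, 0.2428, 0.    ]))]
[((array([295.5,  13. ]), 108, array([295.5,  13.5]), 13.5), array([0.4907, 0.3431, 0.034 ])), ((array([261.9,  14. ]), 1429, array([261.7,  13.5]), 29.6), array([0.4659, 0.3346, 0.034 ])), ((array([228.8,  15.1]), 143, array([229.,  15.]), 13.3), array([0.4414, 0.3262, 0.034 ]))]
```

View pics/w3.png

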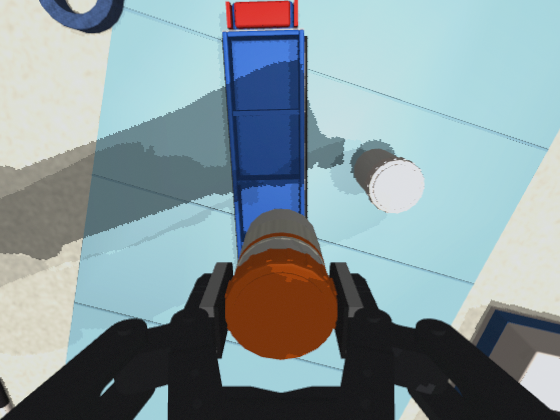

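The carrier's red clip is at (262,14), the wall corners at its end are (223,33) and (305,30), and the dividers are near rows 110 and 178. The spare pot at (396,185) is clear. I'll fit the carrier pose from the blue edges and the clip.

```bash
python3 - <<'E'
from h import *
np.set_printoptions(precision=4,suppress=True)
w=r.grab_frame("wrist");t=r.grab_frame("top");s=r.grab_frame("scene")
for n,c in(("TL",(223,33)),("TR",(305,30)),("L230",(236,230)),("d12 L",(234,110)),("d12 R",(301,110)),("d23L",(237,181)),("d23R",(300,177))): print(n,at_z(w,c,.03))
cl=np.array([261.9,14]); print("clip w",at_z(w,cl,.034),"tw",tri([(w,cl),(t,(100.6,272.3))]),"ws",tri([(w,cl),(s,(349.7,117.6))]))
# grey clip & walled part in top: blue blob rotated rect
h=cv2.cvtColor(t["pixels"],cv2.COLOR_RGB2HSV);m=((h[...,0]>100)&(h[...,0]<128)&(h[...,1]>120)).astype(np.uint8)
l,k=ndimage.label(m);l=(l==l[253,150]);print(l.sum())
ys,xs=np.nonzero(l);b=cv2.boxPoints(cv2.minAreaRect(np.c_[xs,ys].astype(np.float32)));print(b,[at_z(t,q,.03)[:2] for q in b])
for th in("carrier","carrier_first"):
  print(th,[ (d["point"],at_z(t,d["point"],.024 if th!="carrier" else 0)) for d in r.landmark_of(t,th)][:1])
# held pot: lid centre & axis, top circle
c=[x for x in blobs(w,*HUE["orange"],100) if x[1]>1000][0]; o=r.get_obs();print(c,at_z(w,c[2],o["tcp_pos"][2]+.024),o["tcp_pos"])
E
```

```text
TL [0.4391 0.3144 0.03  ]
TR [0.5015 0.3362 0.03  ]
L230 [0.4933 0.1524 0.03  ]
d12 L [0.4629 0.2594 0.03  ]
d12 R [0.5179 0.2766 0.03  ]
d23L [0.4816 0.1995 0.03  ]
d23R [0.5357 0.2203 0.03  ]
clip w [0.4656 0.3361 0.034 ] tw [0.466  0.3358 0.0341] ws [0.4667 0.3379 0.0294]
231254
[[ -0.   0.]
 [559.   0.]
 [559. 419.]
 [  0. 419.]] [array([1.0865, 0.5889]), array([ 1.066 , -0.7001]), array([ 0.1362, -0.5985]), array([0.1735, 0.5443])]
carrier []
carrier_first [([148.6, 207.6], array([0.5989, 0.2396, 0.024 ]))]
(array([280.7, 303.8]), 9999, array([280.8, 305.2]), 58.4) [0.521  0.2081 0.2208] [0.5213 0.2085 0.1968]
```

```bash
python3 - <<'E'
from h import *
print(go([.480,.2955,.12],18.2))
E
```

```text
[0.382, -0.054, 0.307, 0.0, 0.0, -0.01]
```

apply_moves --pt "0.2 -0.03 0.1 0 0 -0.01" --pt "0.382 -0.054 0.2 0 0 -0.01" --pt "0.382 -0.054 0.307 0 0 -0.01" --pt "0.382 -0.054 0.307 0 0 -0.01" --pt "0.382 -0.054 0.307 0 0 -0.01"

```text
clock: 8.93
tcp_pos: [0.4807, 0.2954, 0.1209]
orientation: [1.842, 2.544, 0.001]
contact_force: [0.1, -0.3, -0.8]
grip_width: 0.044
gripper_force: 36.0
```

```bash
python3 - <<'E'
from h import *
w=r.grab_frame("wrist");w=r.grab_frame("wrist");save(w,"w4");print(r.get_obs()["tcp_pos"],go([.480,.2955,.047],18.2))
E
```

```text
[0.48104535 0.29551785 0.12131154] [0.001, -0.005, 0.297, 0.001, -0.0, -0.0]
```

View pics/w4.png

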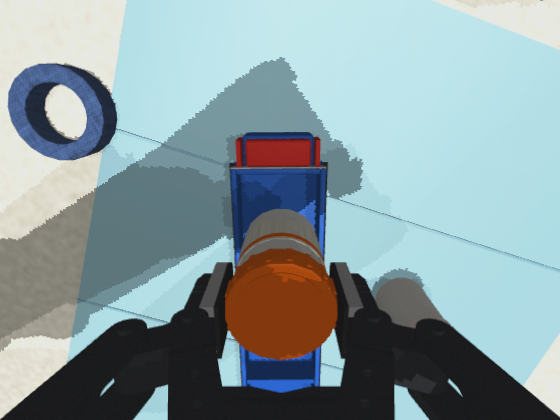

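The held pot at column 281 is in line with the carrier's middle at about 279. I'll lower it gently.

apply_moves --pt "0 -0.005 0.12 0 0 0" --pt "0 -0.005 0.22 0 0 0" --pt "0 -0.005 0.27 0 0 0" --pt "0 -0.005 0.297 0 0 0" --pt "0 -0.005 0.297 0 0 0"

```text
clock: 9.65
tcp_pos: [0.4794, 0.2958, 0.0467]
orientation: [1.841, 2.545, 0.002]
contact_force: [-0.0, 0.1, -0.3]
grip_width: 0.0437
gripper_force: 35.9
```

apply_moves --pt "0 0 0 0 0 0" --pt "0 0 0 0 0 0"

```text
clock: 9.9
tcp_pos: [0.4791, 0.2955, 0.0463]
orientation: [1.841, 2.545, 0.001]
contact_force: [-0.4, 0.5, 1.3]
grip_width: 0.0439
gripper_force: 36.1
```

apply_moves --pt "0 0 0.004 0 0 0" --pt "0 0 0.004 0 0 0" --pt "0 0 0.004 0 0 0" --pt "0 0 0.004 0 0 0" --claw 1

```text
clock: 10.4
tcp_pos: [0.4787, 0.2953, 0.0448]
orientation: [1.841, 2.546, 0.0]
contact_force: [0.7, 0.9, -0.6]
grip_width: 0.0853
gripper_force: 0.0
```

apply_moves --pt "0 0 -0.1 0 0 0" --pt "0 0 -0.25 0 0 0" --pt "0 0 -0.45 0 0 0" --pt "0 0 -0.45 0 0 0" --pt "0 0 -0.45 0 0 0"

```text
clock: 11.02
tcp_pos: [0.4785, 0.2949, 0.157]
orientation: [1.841, 2.545, -0.001]
contact_force: [-0.4, 0.7, 0.2]
grip_width: 0.0855
gripper_force: 0.0
```

```bash
python3 - <<'E'
from h import *
np.set_printoptions(precision=4,suppress=True)
for i in range(3): w=r.grab_frame("wrist")
save(w,"w5");t=r.grab_frame("top");s=r.grab_frame("scene");o=r.get_obs();print(o["tcp_pos"],o["clock"])
for n in("orange",): 
  c=[x for x in blobs(w,*HUE[n],100) if x[1]>1000];print(c,[at_z(w,x[0],.069) for x in c])
  ss=[x for x in blobs(s,*HUE[n],100)];print([x for x in ss if abs(x[0][0]-340)<60])
print([at_z(w,x[0],.034) for x in blobs(w,*HUE["red"],100)])
print(go([.5145,.0535,.15],10))
E
```

```text
[0.4781 0.2949 0.1562] 11.275
[(array([282.9, 213.6]), 3241, array([283. , 213.4]), 32.9)] [array([0.4789, 0.2951, 0.069 ])]
[(array([344.5, 118. ]), 43, array([344.5, 118. ]), 4.6)]
[array([0.4407, 0.3279, 0.034 ]), array([0.49  , 0.3442, 0.034 ]), array([0.4657, 0.3358, 0.034 ])]
[-0.963, -0.164, 0.025, -0.001, 0.0, 0.092]
```

View pics/w5.png

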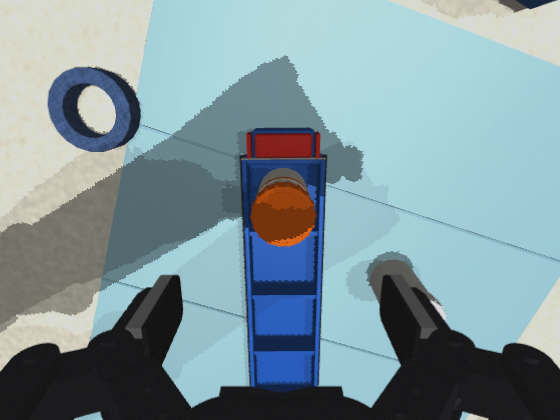

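Orange stands upright in place 1, with its lid at (283,213). Next is yellow.

apply_moves --pt "-0.25 -0.04 0.01 0 0 0.02" --pt "-0.5 -0.08 0.02 0 0 0.05" --pt "-0.75 -0.12 0.02 0 0 0.07" --pt "-0.963 -0.164 0.025 0 0 0.092"

```text
clock: 11.78
tcp_pos: [0.5152, 0.0515, 0.1506]
orientation: [-2.022, -2.404, 0.001]
contact_force: [1.0, -0.8, -0.9]
grip_width: 0.0855
gripper_force: 0.0
```

apply_moves --pt "-0.25 -0.005 0.02 0 0 0.02" --pt "-0.5 -0.01 0.04 0 0 0.04" --pt "-0.75 -0.014 0.08 0 0 0.076" --pt "-0.974 -0.017 0.12 0 0 0.076" --pt "-0.974 -0.017 0.12 0 0 0.076"

```text
clock: 12.4
tcp_pos: [0.5517, -0.1929, 0.1192]
orientation: [-2.169, -2.271, 0.005]
contact_force: [-0.1, 0.6, 0.1]
grip_width: 0.0855
gripper_force: 0.0
```

```bash
cat >> h.py <<'E'
def lid(n,x0=(.56,-.2)):
    for i in range(5): w=r.grab_frame("wrist")
    c=[x for x in blobs(w,*HUE[n],100) if x[1]>1000]
    q=[at_z(w,x[0],.069) for x in c]; print(n,[(x[0],x[1],np.round(k,4)) for x,k in zip(c,q)],r.get_obs()["tcp_pos"],r.get_obs()["clock"]); return w,q
E
python3 - <<'E'
from h import *
w,q=lid("yellow"); print(go([.5523,-.1875,.046],3.2)); lid("purple")
E
```

```text
yellow [(array([278. , 237.6]), 4362, array([ 0.5515, -0.1878,  0.069 ]))] [ 0.55332805 -0.18465257  0.12110694] 12.65
[-0.011, -0.005, 0.3, 0.0, -0.001, 0.001]
purple [(array([ 78.9, 251.8]), 11210, array([ 0.4293, -0.2055,  0.069 ])), (array([278.3, 328.2]), 3567, array([ 0.5555, -0.2548,  0.069 ]))] [ 0.55328974 -0.18597051  0.12128427] 12.9
```

apply_moves --pt "-0.008 -0.007 0.1 0 0 0" --pt "-0.008 -0.007 0.2 0 0 0" --pt "-0.008 -0.007 0.27 0 0 0" --pt "-0.008 -0.007 0.3 0 0 0" --pt "-0.008 -0.007 0.3 0 0 0"

```text
clock: 13.52
tcp_pos: [0.5515, -0.1887, 0.0459]
orientation: [-2.159, -2.281, 0.0]
contact_force: [0.7, 0.5, -0.5]
grip_width: 0.0856
gripper_force: 0.0
```

apply_moves --pt "0 0 0 0 0 0" --pt "0 0 0 0 0 0" --pt "0 0 0 0 0 0" --pt "0 0 0 0 0 0" --pt "0 0 0 0 0 0" --claw 0 --newtons 35

```text
clock: 14.15
tcp_pos: [0.552, -0.189, 0.0469]
orientation: [2.159, 2.28, 0.001]
contact_force: [-0.7, 0.3, 5.6]
grip_width: 0.044
gripper_force: 35.3
```

apply_moves --pt "0 0 -0.1 0 0 0" --pt "0 0 -0.25 0 0 0" --pt "0 0 -0.32 0 0 0" --pt "0 0 -0.32 0 0 0"

```text
clock: 14.65
tcp_pos: [0.5522, -0.1891, 0.1269]
orientation: [2.159, 2.279, 0.001]
contact_force: [0.4, 0.0, -0.4]
grip_width: 0.0436
gripper_force: 35.9
```

```bash
python3 - <<'E'
from h import *
w,q=lid("yellow");save(w,"w6")
print(go([.525,.025,.13],10)); print(go([.5,.2365,.125],18.2))
E
```

```text
yellow [(array([280.8, 299.7]), 10016, array([ 0.553 , -0.2377,  0.069 ]))] [ 0.55057016 -0.18864094  0.12461815] 14.9
[0.859, -0.055, -0.021, -0.001, -0.001, -0.076]
[1.709, -0.109, 0.0, -0.001, -0.001, -0.167]
```

apply_moves --pt "0.2 -0.01 -0.01 0 0 -0.02" --pt "0.43 -0.03 -0.02 0 0 -0.04" --pt "0.65 -0.04 -0.021 0 0 -0.06" --pt "0.859 -0.055 -0.021 0 0 -0.076"

```text
clock: 15.4
tcp_pos: [0.5253, 0.0267, 0.1307]
orientation: [-2.018, -2.407, 0.001]
contact_force: [0.7, -0.3, -1.0]
grip_width: 0.0439
gripper_force: 35.9
```

apply_moves --pt "0.22 0.01 0 0 0 -0.03" --pt "0.45 0.025 0.01 0 0 -0.06" --pt "0.68 0.04 0.02 0 0 -0.091" --pt "0.852 0.046 0.02 0 0 -0.091" --pt "0.852 0.046 0.02 0 0 -0.091"

```text
clock: 16.02
tcp_pos: [0.4987, 0.2414, 0.1258]
orientation: [-1.833, -2.549, -0.002]
contact_force: [-0.1, -1.5, -1.1]
grip_width: 0.0439
gripper_force: 35.9
```

```bash
python3 - <<'E'
from h import *
w,q=lid("yellow");save(w,"w7")
print(go([.4993,.2366,.047],18.2))
E
```

```text
yellow [(array([280.7, 299.7]), 10000, array([0.5157, 0.1873, 0.069 ]))] [0.50079147 0.23477624 0.12582064] 16.275
[0.009, -0.003, 0.315, -0.001, 0.001, -0.002]
```

View pics/w7.png

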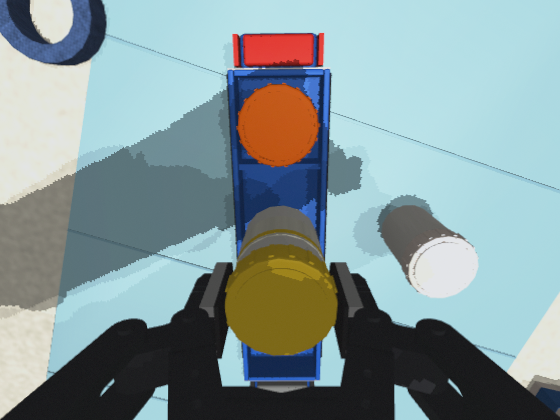

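The yellow pot is in line with the carrier, and orange stays in place 1 at (278,125). The spare pot at (440,265) is clear of the fingers. Lowering now.

apply_moves --pt "0.009 -0.003 0.12 0 0 0" --pt "0.009 -0.003 0.22 0 0 0" --pt "0.009 -0.003 0.28 0 0 0" --pt "0.009 -0.003 0.315 0 0 0" --pt "0.009 -0.003 0.315 0 0 0"

```text
clock: 16.9
tcp_pos: [0.4992, 0.2383, 0.0476]
orientation: [1.844, 2.544, -0.0]
contact_force: [-0.1, 0.1, -0.5]
grip_width: 0.0438
gripper_force: 36.1
```

apply_moves --pt "0 0 0 0 0 0" --pt "0 0 0 0 0 0"

```text
clock: 17.15
tcp_pos: [0.4995, 0.2387, 0.048]
orientation: [1.843, 2.544, 0.002]
contact_force: [-0.3, -0.2, -1.3]
grip_width: 0.0437
gripper_force: 36.1
```

apply_moves --pt "0 0 0.003 0 0 0" --pt "0 0 0.006 0 0 0" --pt "0 0 0.006 0 0 0"

```text
clock: 17.52
tcp_pos: [0.4993, 0.2387, 0.0466]
orientation: [1.843, 2.544, 0.001]
contact_force: [-0.8, -0.6, 4.6]
grip_width: 0.0437
gripper_force: 36.6
```

apply_moves --pt "0 0 0 0 0 0" --pt "0 0 0 0 0 0" --pt "0 0 0 0 0 0" --pt "0 0 0 0 0 0" --claw 1

```text
clock: 18.02
tcp_pos: [0.499, 0.2385, 0.046]
orientation: [-1.843, -2.544, 0.0]
contact_force: [-1.1, 0.9, 0.0]
grip_width: 0.0851
gripper_force: 0.0
```

apply_moves --pt "0 0 -0.1 0 0 0" --pt "0 0 -0.25 0 0 0" --pt "0 0 -0.42 0 0 0" --pt "0 0 -0.42 0 0 0"

```text
clock: 18.52
tcp_pos: [0.501, 0.2398, 0.1544]
orientation: [1.841, 2.541, 0.009]
contact_force: [0.1, -0.2, 0.6]
grip_width: 0.0853
gripper_force: 0.0
```

```bash
python3 - <<'E'
from h import *
w,q=lid("yellow");lid("orange"); print(go([.526,-.005,.15],10))
E
```

```text
yellow [(array([283.7, 214.5]), 3452, array([0.4993, 0.24  , 0.069 ]))] [0.4983121  0.23797888 0.14976969] 18.775
orange [(array([279.6, 128.1]), 4075, array([0.4789, 0.2946, 0.069 ]))] [0.49878916 0.23841362 0.15046758] 19.025
[-0.959, -0.2, 0.002, -0.001, 0.0, 0.091]
```

apply_moves --pt "-0.25 -0.05 0 0 0 0.02" --pt "-0.5 -0.1 0 0 0 0.05" --pt "-0.75 -0.15 0 0 0 0.07" --pt "-0.959 -0.2 0 0 0 0.091"

```text
clock: 19.52
tcp_pos: [0.5264, -0.0072, 0.151]
orientation: [2.022, 2.404, 0.0]
contact_force: [0.8, 0.0, 0.1]
grip_width: 0.0854
gripper_force: 0.0
```

apply_moves --pt "-0.25 -0.014 0.02 0 0 0.02" --pt "-0.5 -0.028 0.04 0 0 0.04" --pt "-0.75 -0.042 0.08 0 0 0.076" --pt "-1.0 -0.057 0.12 0 0 0.076" --pt "-1.0 -0.057 0.12 0 0 0.076"

```text
clock: 20.15
tcp_pos: [0.5538, -0.2603, 0.1196]
orientation: [-2.17, -2.271, 0.005]
contact_force: [-0.3, 0.9, 0.3]
grip_width: 0.0851
gripper_force: 0.0
```

```bash
python3 - <<'E'
from h import *
w,q=lid("purple");save(w,"w8"); print(go([.5560,-.2547,.046],3.2)); lid("green")
E
```

```text
purple [(array([ 59.9, 130. ]), 14220, array([ 0.4309, -0.1976,  0.069 ])), (array([280. , 238.2]), 4278, array([ 0.5554, -0.2552,  0.069 ]))] [ 0.55594256 -0.25146407  0.12123425] 20.4
[-0.013, -0.001, 0.301, 0.0, -0.001, 0.001]
green [(array([290.5, 318.4]), 3650, array([ 0.5657, -0.3134,  0.069 ]))] [ 0.55577075 -0.25271868  0.12132888] 20.65
```

View pics/w8.png

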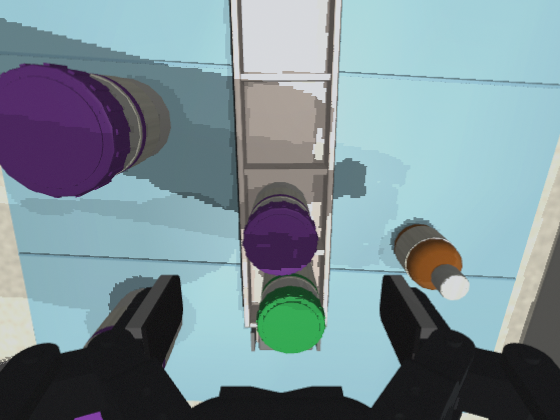

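The small purple pot is at (280,238), in the rack and centred between the fingers. The vial at (440,270) is outside them. I'll pick purple.

apply_moves --pt "-0.01 0 0.1 0 0 0" --pt "-0.01 0 0.2 0 0 0" --pt "-0.01 0 0.27 0 0 0" --pt "-0.01 0 0.3 0 0 0" --pt "-0.01 0 0.3 0 0 0"

```text
clock: 21.28
tcp_pos: [0.5557, -0.2559, 0.0459]
orientation: [-2.159, -2.281, 0.0]
contact_force: [-0.3, 0.2, -0.0]
grip_width: 0.0854
gripper_force: 0.0
```

apply_moves --pt "0 0 0 0 0 0" --pt "0 0 0 0 0 0" --pt "0 0 0 0 0 0" --pt "0 0 0 0 0 0" --pt "0 0 0 0 0 0" --claw 0 --newtons 35

```text
clock: 21.9
tcp_pos: [0.5562, -0.2563, 0.0469]
orientation: [2.159, 2.28, 0.0]
contact_force: [-1.6, 0.9, 7.9]
grip_width: 0.0438
gripper_force: 35.3
```

apply_moves --pt "0 0 -0.1 0 0 0" --pt "0 0 -0.25 0 0 0" --pt "0 0 -0.32 0 0 0" --pt "0 0 -0.32 0 0 0"

```text
clock: 22.4
tcp_pos: [0.5563, -0.2564, 0.127]
orientation: [2.159, 2.279, 0.001]
contact_force: [-0.0, -0.4, -1.8]
grip_width: 0.0438
gripper_force: 35.9
```

```bash
python3 - <<'E'
from h import *
w,q=lid("purple")
print(go([.532,-.04,.13],10))
E
```

```text
purple [(array([ 63.3, 121.2]), 14365, array([ 0.43  , -0.1969,  0.069 ])), (array([280.5, 299.9]), 9867, array([ 0.557 , -0.3049,  0.069 ]))] [ 0.55474614 -0.25576864  0.12452678] 22.65
[0.867, -0.044, -0.021, -0.001, -0.001, -0.076]
```

apply_moves --pt "0.2 -0.01 -0.01 0 0 -0.02" --pt "0.43 -0.02 -0.02 0 0 -0.04" --pt "0.65 -0.03 -0.021 0 0 -0.06" --pt "0.867 -0.044 -0.021 0 0 -0.076"

```text
clock: 23.15
tcp_pos: [0.5322, -0.0384, 0.1307]
orientation: [-2.018, -2.407, 0.0]
contact_force: [1.7, 1.1, -1.5]
grip_width: 0.0438
gripper_force: 35.9
```

apply_moves --pt "0.22 0.025 0 0 0 -0.03" --pt "0.45 0.05 0.01 0 0 -0.06" --pt "0.68 0.08 0.02 0 0 -0.091" --pt "0.867 0.099 0.02 0 0 -0.091" --pt "0.867 0.099 0.02 0 0 -0.091"

```text
clock: 23.78
tcp_pos: [0.5183, 0.1828, 0.1259]
orientation: [-1.832, -2.549, -0.003]
contact_force: [-0.7, -0.5, -0.6]
grip_width: 0.0443
gripper_force: 35.9
```

```bash
python3 - <<'E'
from h import *
w,q=lid("purple");save(w,"w9")
print(go([.5187,.1777,.0475],18.2)); lid("yellow")
for n,c in(("d23L",0),): pass
E
```

```text
purple [(array([280.5, 300. ]), 9876, array([0.5348, 0.1278, 0.069 ]))] [0.5198502  0.17556264 0.12580941] 24.025
[0.01, -0.001, 0.313, -0.001, 0.001, -0.002]
yellow [(array([281.3, 119.4]), 5306, array([0.4992, 0.2398, 0.069 ]))] [0.51986627 0.17673226 0.12629869] 24.275
```

View pics/w9.png

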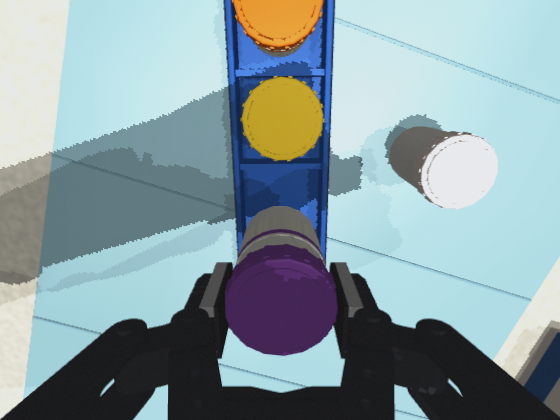

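Purple is in line with the carrier at column 281, and yellow sits in place 2 at (281,119). Lowering.

apply_moves --pt "0.009 -0.002 0.12 0 0 0" --pt "0.009 -0.002 0.22 0 0 0" --pt "0.009 -0.002 0.28 0 0 0" --pt "0.009 -0.002 0.313 0 0 0" --pt "0.009 -0.002 0.313 0 0 0"

```text
clock: 24.9
tcp_pos: [0.5187, 0.1796, 0.0481]
orientation: [1.843, 2.544, 0.0]
contact_force: [0.2, 0.1, -0.3]
grip_width: 0.0435
gripper_force: 35.9
```

apply_moves --pt "0 0 0.002 0 0 0" --pt "0 0 0.004 0 0 0" --pt "0 0 0.004 0 0 0"

```text
clock: 25.28
tcp_pos: [0.5187, 0.1795, 0.0474]
orientation: [1.843, 2.544, 0.001]
contact_force: [0.4, 0.4, -0.5]
grip_width: 0.044
gripper_force: 35.9
```

apply_moves --pt "0 0 0.002 0 0 0" --pt "0 0 0.004 0 0 0" --pt "0 0 0.004 0 0 0"

```text
clock: 25.65
tcp_pos: [0.5187, 0.1796, 0.0469]
orientation: [1.843, 2.544, 0.0]
contact_force: [-2.7, -1.7, 8.0]
grip_width: 0.0444
gripper_force: 36.6
```

apply_moves --pt "0 0 0 0 0 0" --pt "0 0 0 0 0 0" --pt "0 0 0 0 0 0" --pt "0 0 0 0 0 0" --claw 1

```text
clock: 26.15
tcp_pos: [0.5185, 0.1795, 0.046]
orientation: [-1.843, -2.544, 0.0]
contact_force: [-0.1, 0.9, 0.6]
grip_width: 0.0851
gripper_force: 0.0
```

apply_moves --pt "0 0 -0.1 0 0 0" --pt "0 0 -0.25 0 0 0" --pt "0 0 -0.42 0 0 0" --pt "0 0 -0.42 0 0 0"

```text
clock: 26.65
tcp_pos: [0.5206, 0.1806, 0.1543]
orientation: [1.841, 2.541, 0.008]
contact_force: [0.1, 0.1, -0.4]
grip_width: 0.0854
gripper_force: 0.0
```

```bash
python3 - <<'E'
from h import *
w,q=lid("purple"); print(go([.54,-.063,.15],10))
E
```

```text
purple [(array([281.8, 215.2]), 3416, array([0.5176, 0.1802, 0.069 ]))] [0.51768828 0.1790473  0.14977899] 26.9
[-0.948, -0.217, -0.0, -0.001, 0.0, 0.091]
```

apply_moves --pt "-0.25 -0.05 0 0 0 0.02" --pt "-0.5 -0.11 0 0 0 0.05" --pt "-0.75 -0.16 0 0 0 0.07" --pt "-0.948 -0.217 0 0 0 0.091"

```text
clock: 27.4
tcp_pos: [0.5404, -0.065, 0.15]
orientation: [-2.021, -2.403, 0.002]
contact_force: [1.0, 0.3, -1.2]
grip_width: 0.0853
gripper_force: 0.0
```

apply_moves --pt "-0.25 -0.018 0.02 0 0 0.02" --pt "-0.5 -0.036 0.04 0 0 0.04" --pt "-0.75 -0.054 0.08 0 0 0.076" --pt "-1.0 -0.072 0.12 0 0 0.076" --pt "-1.0 -0.072 0.12 0 0 0.076"

```text
clock: 28.02
tcp_pos: [0.5637, -0.3186, 0.1183]
orientation: [-2.169, -2.271, 0.006]
contact_force: [-0.1, 1.3, 0.4]
grip_width: 0.0856
gripper_force: 0.0
```

```bash
python3 - <<'E'
from h import *
w,q=lid("green");save(w,"w10"); print(go([.5660,-.3135,.046],3.2))
print([ (np.round(at_z(w,x[0],.069),3),x[1]) for x in blobs(w,*HUE["purple"],100)])
E
```

```text
green [(array([279.3, 239.3]), 4317, array([ 0.5657, -0.3138,  0.069 ]))] [ 0.56675201 -0.30962694  0.12076581] 28.275
[-0.016, -0.004, 0.299, -0.0, -0.001, 0.001]
[(array([ 0.441, -0.208,  0.069]), 6458), (array([ 0.473, -0.208,  0.069]), 289), (array([ 0.467, -0.337,  0.069]), 292), (array([ 0.429, -0.372,  0.069]), 7093)]
```

View pics/w10.png

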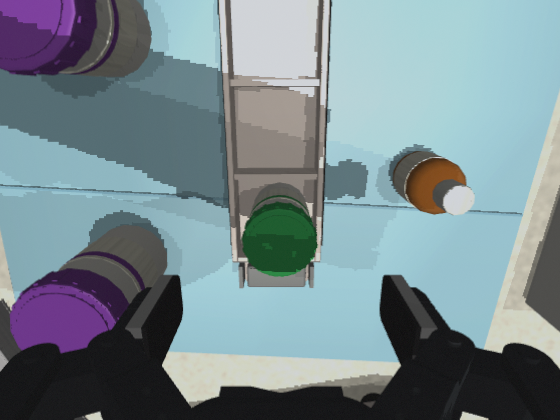

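Green at (279,239) is centred between the fingers. The purple look-alike (70,310) and the vial (435,185) are clear.

apply_moves --pt "-0.006 -0.002 0.1 0 0 0" --pt "-0.006 -0.002 0.2 0 0 0" --pt "-0.006 -0.002 0.27 0 0 0" --pt "-0.006 -0.002 0.299 0 0 0" --pt "-0.006 -0.002 0.299 0 0 0"

```text
clock: 28.9
tcp_pos: [0.5661, -0.313, 0.0463]
orientation: [-2.159, -2.282, -0.0]
contact_force: [0.2, 0.3, 0.7]
grip_width: 0.0854
gripper_force: 0.0
```

apply_moves --pt "0 0 0 0 0 0" --pt "0 0 0 0 0 0" --pt "0 0 0 0 0 0" --pt "0 0 0 0 0 0" --pt "0 0 0 0 0 0" --claw 0 --newtons 35

```text
clock: 29.52
tcp_pos: [0.5664, -0.3138, 0.0472]
orientation: [2.159, 2.28, 0.0]
contact_force: [-1.8, 0.6, 5.9]
grip_width: 0.0439
gripper_force: 35.3
```

apply_moves --pt "0 0 -0.1 0 0 0" --pt "0 0 -0.25 0 0 0" --pt "0 0 -0.32 0 0 0" --pt "0 0 -0.32 0 0 0"

```text
clock: 30.02
tcp_pos: [0.5666, -0.3138, 0.1273]
orientation: [2.158, 2.28, 0.001]
contact_force: [-0.7, -0.3, -0.2]
grip_width: 0.0438
gripper_force: 35.8
```

```bash
python3 - <<'E'
from h import *
w,q=lid("green")
print(go([.552,-.098,.13],10))
E
```

```text
green [(array([280.7, 301.8]), 9804, array([ 0.5675, -0.3637,  0.069 ]))] [ 0.56510695 -0.31307615  0.1247072 ] 30.275
[0.862, -0.005, -0.02, -0.001, -0.001, -0.076]
```

apply_moves --pt "0.2 0 -0.01 0 0 -0.02" --pt "0.43 0 -0.02 0 0 -0.04" --pt "0.65 -0.005 -0.02 0 0 -0.06" --pt "0.862 -0.005 -0.02 0 0 -0.076"

```text
clock: 30.78
tcp_pos: [0.5522, -0.0964, 0.1306]
orientation: [-2.018, -2.406, 0.001]
contact_force: [0.9, -0.9, -1.6]
grip_width: 0.0436
gripper_force: 35.8
```

apply_moves --pt "0.22 0.025 0 0 0 -0.03" --pt "0.45 0.05 0.01 0 0 -0.06" --pt "0.68 0.08 0.02 0 0 -0.091" --pt "0.868 0.097 0.02 0 0 -0.091" --pt "0.868 0.097 0.02 0 0 -0.091"

```text
clock: 31.4
tcp_pos: [0.5381, 0.1249, 0.1259]
orientation: [-1.832, -2.55, -0.003]
contact_force: [0.8, -0.2, -0.4]
grip_width: 0.0436
gripper_force: 35.8
```

```bash
python3 - <<'E'
from h import *
w,q=lid("green");save(w,"w11")
print(go([.538,.1195,.0475],18.2)); lid("purple")
E
```

```text
green [(array([280.7, 302. ]), 9831, array([0.5549, 0.0684, 0.069 ]))] [0.53938313 0.11758281 0.12583292] 31.65
[0.009, -0.003, 0.313, -0.001, 0.0, -0.002]
purple [(array([278.3, 121.6]), 5286, array([0.5175, 0.1802, 0.069 ]))] [0.53942159 0.11879954 0.12628626] 31.9
```

View pics/w11.png

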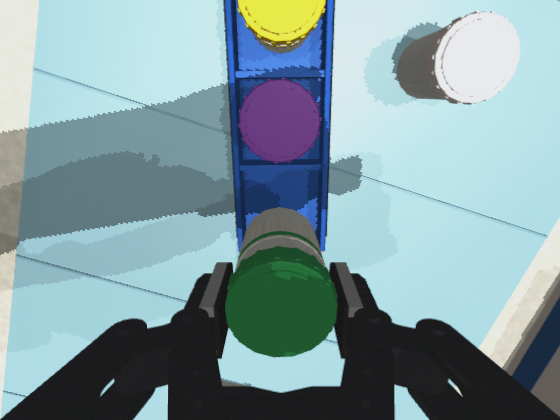

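Green is in line with the carrier at column 281, and purple sits in place 3 at (278,121). Lowering.

apply_moves --pt "0.006 -0.004 0.12 0 0 0" --pt "0.006 -0.004 0.22 0 0 0" --pt "0.006 -0.004 0.28 0 0 0" --pt "0.006 -0.004 0.313 0 0 0" --pt "0.006 -0.004 0.313 0 0 0"

```text
clock: 32.52
tcp_pos: [0.5382, 0.1208, 0.0482]
orientation: [1.843, 2.544, 0.001]
contact_force: [0.7, -0.4, -0.1]
grip_width: 0.0438
gripper_force: 35.9
```

apply_moves --pt "0 0 0.002 0 0 0" --pt "0 0 0.005 0 0 0" --pt "0 0 0.005 0 0 0"

```text
clock: 32.9
tcp_pos: [0.5383, 0.1208, 0.0472]
orientation: [1.843, 2.544, 0.001]
contact_force: [-0.8, -1.2, 1.9]
grip_width: 0.0439
gripper_force: 36.0
```

apply_moves --pt "0 0 0 0 0 0" --pt "0 0 0 0 0 0" --pt "0 0 0 0 0 0" --pt "0 0 0 0 0 0" --claw 1

```text
clock: 33.4
tcp_pos: [0.5378, 0.1207, 0.0468]
orientation: [-1.843, -2.544, 0.0]
contact_force: [0.8, -0.5, 0.2]
grip_width: 0.0854
gripper_force: 0.0
```

apply_moves --pt "0 0 -0.1 0 0 0" --pt "0 0 -0.25 0 0 0" --pt "0 0 -0.45 0 0 0" --pt "0 0 -0.65 0 0 0" --pt "0 0 -0.65 0 0 0"

```text
clock: 34.02
tcp_pos: [0.5403, 0.1218, 0.2135]
orientation: [1.84, 2.54, 0.009]
contact_force: [0.4, 0.2, -0.2]
grip_width: 0.0853
gripper_force: 0.0
```

apply_moves --pt "0.2 0 0 0 0 0" --pt "0.4 0 0 0 0 0" --pt "0.4 0 0 0 0 0" --pt "0.4 0 0 0 0 0"

```text
clock: 34.52
tcp_pos: [0.5064, 0.215, 0.2084]
orientation: [-1.842, -2.544, 0.003]
contact_force: [0.6, 0.0, 0.6]
grip_width: 0.0854
gripper_force: 0.0
```

```bash
python3 - <<'E'
from h import *
for n in HUE:
    if n in("orange","yellow","purple","green"): w,q=lid(n)
save(w,"w12")
u=np.array([np.sin(np.radians(18.2)),-np.cos(np.radians(18.2))]);
for k in range(4): print(k+1,np.array([.480,.2955])+.062*k*u)
E
```

```text
orange [(array([278.8,  86.5]), 2822, array([0.4788, 0.2948, 0.069 ]))] [0.50707175 0.21449947 0.20903431] 34.775
yellow [(array([281.7, 163.2]), 2406, array([0.4993, 0.2399, 0.069 ]))] [0.50681776 0.21546564 0.20934775] 35.025
green [(array([280.4, 295.3]), 1828, array([0.5373, 0.1207, 0.069 ]))] [0.50671103 0.21570254 0.20933711] 35.275
purple [(array([280.3, 233.8]), 2064, array([0.5177, 0.1801, 0.069 ]))] [0.50666587 0.21570991 0.20928169] 35.525
1 [0.48   0.2955]
2 [0.49936476 0.23660173]
3 [0.51872953 0.17770347]
4 [0.53809429 0.1188052 ]
```

View pics/w12.png

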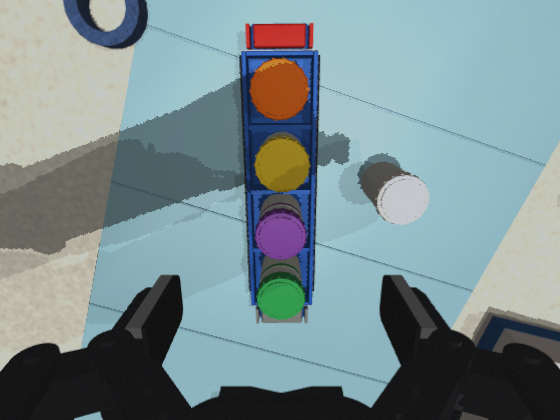

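All four pots stand upright in the carrier in the order asked, counted from the red clip: orange (279,87), yellow (282,163), purple (280,234), green (280,295). Every lid is within about 3 mm of its place centre, the spare pot hasn't moved, and the gripper is clear.

```bash
python3 -c "
from bench import r
print(r.hand_in())"
```

```text
the job is handed in; nothing more can be done
None
```

The job is handed in after 35.5 s on the robot clock: orange, yellow, purple and green stand upright in carrier places 1 to 4 from the red clip, moved one at a time in that order; the vial and spare pot were not touched.

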